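# Drop the notched stove lids home in their collars

## Robot

A 7-joint arm with a two-finger parallel gripper is mounted at the origin on the work surface. World frame = base frame: x ahead of the robot, y to its left, z up, the work surface at z = 0. Lengths are in m, angles in rad, forces in N, time in s.
With the tool pointing down it reaches from about 0.425 to 0.875 m from the base axis. Payload 4.7 kg.
Tool frame: the origin (TCP) lies at the very end of the fingers, on their centre line; the grasp point (between the pads) lies behind it (ctrl.tcp_to_grasp is the y of the grasp point in the tool frame, in m); y points along the fingers, x is the direction in which the jaws open and shut, and the axes are right-handed (so a half turn about y gives the same grasp; the last joint's range is limited). The gripper opens to 87 mm and grips with 3 to 60 N. Pads are 19 mm wide; open, the fingers measure 117 mm over their backs; the gripper's body (75 mm by 190 mm) begins 51 mm behind the grasp point.
Start: joints at [-1.317, 0.321, -0.07, 1.45, 0.023, 1.371, -0.057], TCP at [0.154, 0.631, 0.223] pointing down, gripper open.
Joint ranges: [-2.86, 2.86], [-0.3, 2.09], [-1.38, 1.24], [0.06, 2.45], [-1.56, 4.7], [0.09, 2.05], [-2.69, 2.69]. Speed limits (rad/s): [2.57, 2.57, 3.14, 3.14, 3.14, 3.14, 3.14].

## Interface

Orientations are given as a rotation vector (axis times angle).
In Python, from bench import ctrl, get_image, workorder gives the robot as it stands.
- The arm moves only by the tool drive_tool, never from a script. Its argument "increments" is text: rows parted by semicolons, each of 5 numbers parted by spaces: the shift along the tool's x, y, z in mm, then the turn about the tool's y in degrees, then the closure in counts, from 0 (fully open) to 255 (shut). In form: tx ty tz yaw fingers; .... A call has 1 to 20 rows; each row shifts and turns the commanded pose from where the row before left it, along the tool's axes as they then stand; what a row does not reach is not made up. A row lasts 1/8 s, in which the tool goes at most 62.5 mm and 10.7 degrees, less where a joint would pass 70% of its speed; a pose out of reach is approached as far as the arm can. A call is refused whole if a number of a shift passes 62.5 or a number of a turn 10.7, either way. A call with a gripper value outside its range is refused whole. The fingers move at their own pace and stop on an object; "squeeze" is the grip in N (left out, the last holds). Time passes only in rows, so rows that do not move let the fingers close. It gives the time, the measured TCP pose, the force and the opening at its end, in the units of the state.
- ctrl.get_state(): the state, without advancing time (a new reading comes with each control period).
- get_image(name): name is "side" or "top"; returns a dict with "img" (480x640x3 uint8, red, green, blue), "mtx" (3x3 intrinsics, pixels), "camera_from_world" (4x4, takes a point from world to camera coordinates). Camera axes: x right, y up, looking along -z (the intrinsics and any distortion apply to the point x, -y, -z); pixel columns grow to the right and rows downward; lengths in m; the calibration is good to about 2 mm. A picture is of the moment at which its call begins. There is no depth.
- workorder.close_job(): hands the job in, once; it reports no verdict.
The state is a dict: "time": time; "joint_positions": joint angles; "qd": joint speeds; "joint_torque": joint torques, N m; "position": TCP position; "tool_rot": TCP orientation; "ft_force": force on the tool from outside, world axes, zero at the start; "torque": the same for the moment, N m; "grip_width": opening from 0.0 (shut) to 1.0 (fully open).
Only numpy, scipy, OpenCV 4.12 (cv2) and the standard library are available. Lean on these libraries where they do the work, as an engineer would, in place of code of your own. Each camera call takes 0.05 s, during which the arm holds its last target.

## Task

Put the lid with the blue handle into the blue stove collar, then the lid with the red handle into the red collar. Each lid must drop fully home on the pocket floor: if it stops high on the keys, turn it until its notches find them (one fifth of a turn always passes over the right place). Do not let a lid fall from a height, leave the grate, can and shield where they are, and let go of everything.

Things in the scene. Friction and masses are not known exactly. Their poses are not given: they have to be found in the camera images.
- blue_lid: loose steel stove lid, 0.45 kg: disc 116 mm across, 6 thick, five rim notches (14 wide, 13 deep, 72 deg apart, first on its +x). blue strap handle on top: bar along its x, 70 long, 14 wide, from 24 to 44 mm above the underside, on two end legs. Origin: centre of the underside; z up through the handle
- red_lid: loose steel stove lid, 0.45 kg: disc 116 mm across, 6 thick, five rim notches (14 wide, 13 deep, 72 deg apart, first on its +x). red strap handle on top: bar along its x, 70 long, 14 wide, from 24 to 44 mm above the underside, on two end legs. Origin: centre of the underside; z up through the handle
- blue_collar: fixed blue round collar: outside 144 mm, bore 121 with a 45 deg bevel (6 mm) up to the rim at 50 mm height, pocket floor at 30. Five keys (8 wide, 11 inward, 72 deg apart) stand on the floor at the bore wall, tops at 38: a lid not lined up rests on them 8 mm too high. The angle of the keys varies freely and is not reported (not tied to this body's axes). Origin: bore centre at table height
- red_collar: fixed red round collar: outside 144 mm, bore 121 with a 45 deg bevel (6 mm) up to the rim at 50 mm height, pocket floor at 30. Five keys (8 wide, 11 inward, 72 deg apart) stand on the floor at the bore wall, tops at 38: a lid not lined up rests on them 8 mm too high. The angle of the keys varies freely and is not reported (not tied to this body's axes). Origin: bore centre at table height
- grate: black-and-steel slotted grate lying flat, 120 x 100 x 6 mm, bystander; origin centre of its underside
- paint_can: paint can, 90 mm across, 110 mm high, bystander; origin centre of its underside
- shield: black curved heat shield lying like a bridge, about 115 x 100 mm and 30 mm high, bystander; origin under its middle

How it is judged:
By the outcome, as a careful person would: the job done as asked, in the order asked, and still so for the second after the job is handed in, with the robot touching nothing.
It also fails if it takes over 64 s, if anything falls off the work surface, if the arm or the gripper's body presses on something with over 40 N, if the wrist force passes 120 N, or if a joint passes its speed limit or range.

## Working session

There is one attempt and no reset: what is moved stays moved. The work goes in short steps, Python scripts to look and compute and a tool call to move; the robot and the scene stay as the last step left them, time stands still between calls to the robot, and variables do not carry over. Pictures are saved under pics/ and viewed, and the job is handed in when it is done.

Besides the shell and the picture viewer there is one more tool, called after "Call:" as a command line: name --argument value ..., lists and objects as JSON in quotes. drive_tool: Moves the arm, as the interface text tells. Its arguments: {"type":"object","properties":{"increments":{"type":"string"},"squeeze":{"type":"number"}},"required":["increments"]}

```bash
mkdir -p pics; ls; cat > h.py <<'E'
import numpy as np, cv2
from bench import ctrl, get_image, workorder
def snap(n,fn):
    d=get_image(n); np.savez(f'pics/{fn}.npz',**{k:np.array(v) for k,v in d.items()})
    cv2.imwrite(f'pics/{fn}.png',d['img'][...,::-1]); return d
def load(fn): return dict(np.load(f'pics/{fn}.npz'))
def ray(d,uv,z):
    uv=np.atleast_2d(uv).astype(float); T=d['camera_from_world'];K=d['mtx']
    p=np.c_[uv,np.ones(len(uv))]@np.linalg.inv(K).T
    p=p*[1,-1,-1]; R=T[:3,:3]; c=-R.T@T[:3,3]; w=p@R
    return c+w*((z-c[2])/w[:,2])[:,None]
def proj(d,P):
    P=np.atleast_2d(P); T=d['camera_from_world']; q=P@T[:3,:3].T+T[:3,3]; q=q*[1,-1,-1]
    q=q@d['mtx'].T; return q[:,:2]/q[:,2:]
E
python3 - <<'E'
from h import *
for n in('top','side'):
    d=snap(n,n+'0'); T=d['camera_from_world']; print(n,d.keys(),d['mtx'],-T[:3,:3].T@T[:3,3]); print(T)
s=ctrl.get_state()
for k in s: print(k,s[k])
print(ctrl.tcp_to_grasp)
E
```

```text
pics
top dict_keys(['img', 'mtx', 'camera_from_world']) [[523.67087192   0.         323.74592586]
 [  0.         523.67087192 243.56237309]
 [  0.           0.           1.        ]] [ 0.27344349 -0.01216762  1.36773363]
[[-0.03713259 -0.99930374 -0.00363397  0.00296482]
 [ 0.97894461 -0.03710601  0.20072515 -0.54267607]
 [-0.20072024  0.00389599  0.97964086 -1.2849547 ]
 [ 0.          0.          0.          1.        ]]
side dict_keys(['img', 'mtx', 'camera_from_world']) [[516.99585604   0.         321.94740309]
 [  0.         516.99585604 229.56248342]
 [  0.           0.           1.        ]] [0.3851824  0.81017707 0.73916697]
[[-0.98269184 -0.1849324   0.01080522  0.52035673]
 [ 0.12692184 -0.62965456  0.7664372  -0.10528144]
 [-0.13493551  0.75454301  0.64222835 -1.03405264]
 [ 0.          0.          0.          1.        ]]
time 0.1
joint_positions [-1.31689291  0.32172085 -0.07011956  1.45155155  0.02260081  1.37080168
 -0.05691458]
qd [-0.00096416 -0.00351212 -0.00150329 -0.0038557   0.00227107  0.00072935
  0.00033242]
joint_torque [-8.78850242e-04 -4.92571342e+01 -4.06388249e-01 -3.13399386e+01
 -6.43173675e-02  3.93753732e-02  5.40363010e-05]
position [0.15429113 0.63091177 0.22159009]
tool_rot [-1.31426155 -1.02988322  1.03201909]
ft_force [ 0.26835452 -0.73729195 -0.36401952]
torque [-0.04226648 -0.0119931  -0.01278448]
grip_width 1.0026296640056753
-0.0187
```

View pics/top0.png

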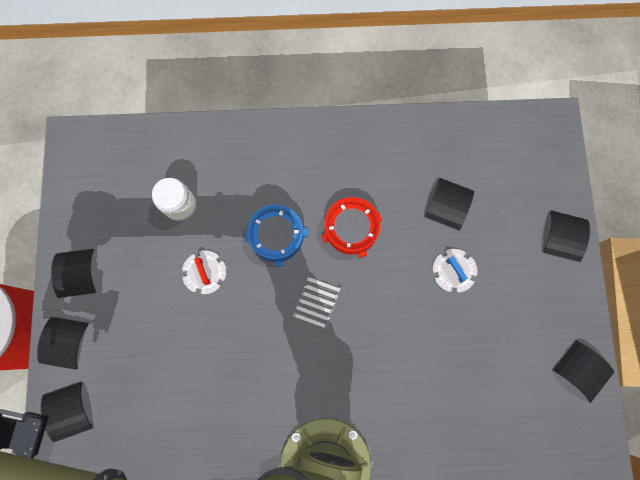

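View pics/side0.png

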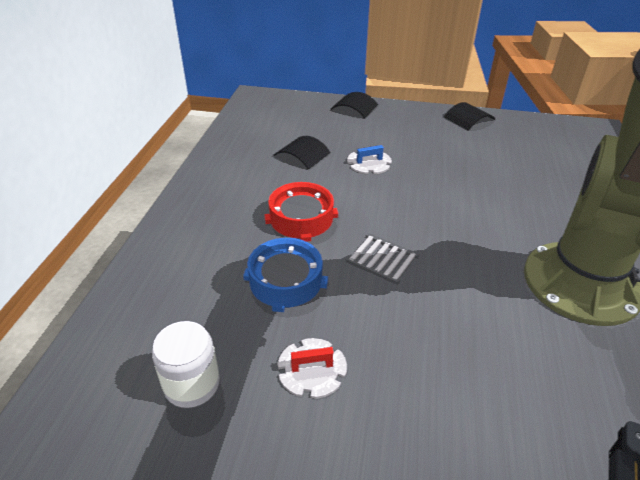

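The top view shows the blue lid at (456,269), the red lid at (203,271), the blue collar at (275,234), the red collar at (352,226), and pale key tops inside both collars. The side view agrees with this.

```bash
cat > meas.py <<'E'
from h import *
def keys(d,c,zk=0.038):
    """pale blobs within 66mm of collar centre c"""
    img=d['img'].astype(int); g=((img.min(2)>125)).astype(np.uint8)
    n,l,st,ce=cv2.connectedComponentsWithStats(g)
    out=[]
    for i in range(1,n):
        if 2<=st[i,4]<200:
            p=ray(d,ce[i],zk)[0]; r=np.hypot(*(p[:2]-c))
            if r<.068: out.append((p[0],p[1],r*1e3,np.degrees(np.arctan2(p[1]-c[1],p[0]-c[0])),st[i,4]))
    return np.array(out)
def colmask(img,col):
    h=cv2.cvtColor(img,cv2.COLOR_RGB2HSV); H,S,V=h[...,0],h[...,1],h[...,2]
    m=(S>140)&(V>60)
    return (m&((H>100)&(H<125) if col=='blue' else ((H<8)|(H>172)))).astype(np.uint8)
def comps(d,col,mina=40):
    n,l,st,ce=cv2.connectedComponentsWithStats(colmask(d['img'],col))
    return [(st[i],ce[i],(l==i)) for i in range(1,n) if st[i,4]>mina]
E
python3 - <<'E'
from meas import *
for v in('top0','side0'):
    d=load(v)
    for col in('blue','red'):
        for st,ce,m in comps(d,col): print(v,col,st,ce.round(1),ray(d,ce,.05)[0].round(4),'lid' ,ray(d,ce,.044)[0].round(4))
    # lid white discs
    img=d['img'].astype(int); g=(img.min(2)>150).astype(np.uint8)
    n,l,st,ce=cv2.connectedComponentsWithStats(g)
    for i in range(1,n):
        if st[i,4]>300: print('white',st[i],ce[i].round(1),ray(d,ce[i],.006)[0].round(4))
    o=cv2.resize(d['img'][150:320,140:500] if v=='top0' else d['img'][130:410,130:430],None,fx=2.2 if v=='top0' else 2,fy=2.2 if v=='top0' else 2,interpolation=cv2.INTER_CUBIC)
    cv2.imwrite(f'pics/{v}_z.png',o[...,::-1])
E
```

```text
top0 blue [ 245  205   63   61 1493] [275.6 233.4] [0.5748 0.1058 0.05  ] lid [0.5762 0.1063 0.044 ]
top0 blue [447 257  20  25 168] [457.1 268.7] [ 0.4655 -0.3535  0.05  ] lid [ 0.4664 -0.3551  0.044 ]
top0 red [ 321  197   61   61 1546] [351.5 226.1] [ 0.5868 -0.0908  0.05  ] lid [ 0.5883 -0.0912  0.044 ]
top0 red [195 257  15  28 169] [201.4 270.6] [0.4851 0.2962 0.05  ] lid [0.4861 0.2976 0.044 ]
top0 red [   0  284   34   86 1732] [ 18.7 329.7] [0.3533 0.7497 0.05  ] lid [0.3537 0.7531 0.044 ]
white [   0    0  640   26 8937] [231.7   8.1] [1.2655 0.2254 0.006 ]
white [    0    17   640   267 38786] [303.2  78.3] [1.0332 0.0229 0.006 ]
white [ 151  178   43   37 1139] [171.2 195.9] [0.6996 0.3904 0.006 ]
white [ 432  249   46   44 1235] [454.3 270.8] [ 0.4664 -0.3573  0.006 ]
white [ 182  250   45   45 1233] [203.7 272.2] [0.4877 0.3003 0.006 ]
white [  0 289  12  64 546] [  4.4 320. ] [0.3823 0.8141 0.006 ]
white [   0  369   28   45 1108] [ 13.2 389.9] [0.2065 0.777  0.006 ]
side0 blue [  173     0   196    98 17015] [272.5  44.5] [ 0.8975 -0.9871  0.05  ] lid [ 0.902  -1.0027
[... 284 characters left out ...]
  0.05  ] lid [ 0.469  -0.3338  0.044 ]
side0 blue [ 244  238   84   74 2958] [285.  274.5] [0.5738 0.1435 0.05  ] lid [0.5754 0.1377 0.044 ]
side0 red [ 265  182   73   59 2258] [300.8 211.3] [ 0.5862 -0.0509  0.05  ] lid [ 0.5879 -0.0584  0.044 ]
side0 red [291 347  42  25 605] [311.7 356.9] [0.4872 0.3162 0.05  ] lid [0.4881 0.3119 0.044 ]
white [    0     0   188   310 37499] [ 74.9 112.3] [ 1.3659 -0.4425  0.006 ]
white [   0  110  219  278 8646] [101.7 239.7] [0.9957 0.0753 0.006 ]
white [347 152  45  22 581] [370.4 163. ] [ 0.4653 -0.3424  0.006 ]
white [ 152  321   63   81 3896] [184.  359.8] [0.7046 0.332  0.006 ]
white [ 278  338   69   60 2334] [312.2 370.2] [0.4876 0.3106 0.006 ]
```

View pics/top0_z.png

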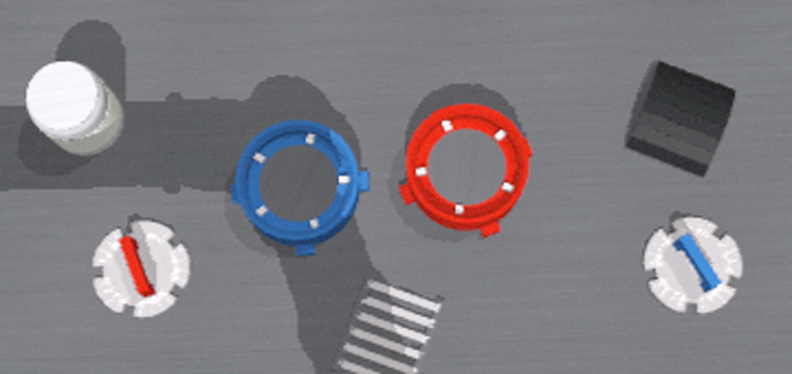

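View pics/side0_z.png

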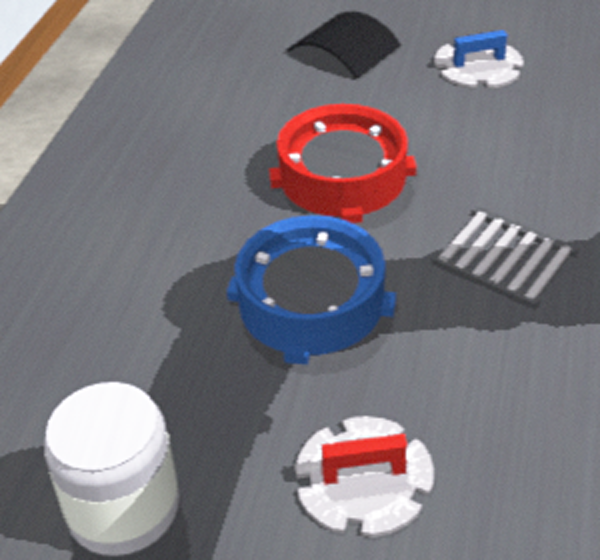

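```bash
cat >> meas.py <<'E'
from scipy.optimize import least_squares
def fitc(P):
    f=lambda p:np.hypot(P[:,0]-p[0],P[:,1]-p[1])-p[2]
    r=least_squares(f,[*P[:,:2].mean(0),.058],loss='soft_l1',f_scale=.0015); return r.x,np.sqrt((r.fun**2).mean())
def phase(a):  # 72deg phase
    z=np.exp(5j*np.radians(a)).mean(); return np.degrees(np.angle(z))/5,abs(z)
def lid(d,guess,z=.006,thr=120):
    img=d['img'].astype(int)
    uv=proj(d,[guess[0],guess[1],z])[0]; yy,xx=np.mgrid[:480,:640]
    P=ray(d,np.c_[xx.ravel(),yy.ravel()],z); near=(np.hypot(P[:,0]-guess[0],P[:,1]-guess[1])<.085).reshape(480,640)
    bg=(np.abs(img-np.array(img).mean(2,keepdims=True)).max(2)<25)&(img.mean(2)<thr)
    g=(near&~bg).astype(np.uint8)
    cs,_=cv2.findContours(g,cv2.RETR_EXTERNAL,cv2.CHAIN_APPROX_NONE); c=max(cs,key=cv2.contourArea)
    h=cv2.convexHull(c,returnPoints=False); df=cv2.convexityDefects(c,h)
    hull=ray(d,c[h[:,0],0],z); x,e=fitc(hull)
    ns=[]
    for s,en,f,dep in df[:,0]:
        if dep/256>1.8:
            p=ray(d,c[f,0],z)[0]; ns.append((np.degrees(np.arctan2(p[1]-x[1],p[0]-x[0])),np.hypot(*(p[:2]-x[:2]))*1e3,dep/256))
    return x,e,np.array(ns)
E
python3 - <<'E'
from meas import *
np.set_printoptions(precision=4,suppress=True)
for v in('top0','side0'):
    d=load(v)
    for nm,c in(('blue',(.5725,.108)),('red',(.587,-.09))):
        k=keys(d,np.array(c)); x,e=fitc(k); 
        a=np.degrees(np.arctan2(k[:,1]-x[1],k[:,0]-x[0])); print(v,nm,'collar',x,e,a,k[:,4],phase(a))
    for nm,c in(('blue',(.4655,-.357)),('red',(.488,.3))):
        x,e,n=lid(d,c); print(v,nm,'lid',x,e,phase(n[:,0])); print(n)
    for nm in('blue','red'):
        for st,ce,m in comps(d,nm):
            if 100<st[4]<700 and st[1]>140:
                ys,xs=np.nonzero(m); P=ray(d,np.c_[xs,ys],.040)[:,:2].astype(np.float32)
                print(v,nm,'handle',cv2.minAreaRect(P*1000))
E
```

```text
top0 blue collar [0.5811 0.1083 0.0545] 0.00010791420078284953 [ -16.7467   55.7808  -89.6532  127.9026 -160.6927] [15. 15. 17. 16. 12.] (np.float64(-16.68169056560208), np.float64(0.9988555079049038))
top0 red collar [ 0.5937 -0.0925  0.0541] 0.0006100166397543602 [ 23.3782 -49.9105  96.0443 167.882 ] [19. 17. 18. 15.] (np.float64(23.348985479639293), np.float64(0.9977600217799657))Traceback (most recent call last):
  File "<stdin>", line 9, in <module>
IndexError: too many indices for array: array is 1-dimensional, but 2 were indexed
```

```bash
sed -i 's/bg=.*/bg=(img.max(2)<thr)/; s/thr=120/thr=140/' meas.py
python3 - <<'E'
from meas import *
np.set_printoptions(precision=4,suppress=True)
for v in('top0','side0'):
    d=load(v)
    for nm,c in(('blue',(.5811,.108)),('red',(.594,-.0925))):
        k=keys(d,np.array(c)); x,e=fitc(k); 
        a=np.degrees(np.arctan2(k[:,1]-x[1],k[:,0]-x[0])); print(v,nm,'collar',x,e,a,k[:,4],phase(a))
    for nm,c in(('blue',(.4655,-.357)),('red',(.488,.3))):
        x,e,n=lid(d,c); print(v,nm,'lid',x,e); print(n, phase(n[:,0]) if len(n) else '')
    for nm in('blue','red'):
        for st,ce,m in comps(d,nm):
            if 100<st[4]<700 and st[1]>140:
                ys,xs=np.nonzero(m); P=ray(d,np.c_[xs,ys],.040)[:,:2].astype(np.float32)
                print(v,nm,'handle',cv2.minAreaRect(P*1000))
E
```

```text
top0 blue collar [0.5811 0.1083 0.0545] 0.00010791420078284953 [ -16.7467   55.7808  -89.6532  127.9026 -160.6927] [15. 15. 17. 16. 12.] (np.float64(-16.68169056560208), np.float64(0.9988555079049038))
top0 red collar [ 0.5937 -0.0925  0.0541] 0.0006100166397543602 [ 23.3782 -49.9105  96.0443 167.882 ] [19. 17. 18. 15.] (np.float64(23.348985479639293), np.float64(0.9977600217799657))
top0 blue lid [ 0.4679 -0.3585  0.059 ] 0.0006937183312142273
[[  26.9067   43.5134    4.918 ]
 [  93.7959   44.3184    5.    ]
 [ 175.9041   44.1112    4.707 ]
 [-112.1061   44.4716    5.2656]
 [ -38.6821   43.9866    4.8008]] (np.float64(29.243020468692322), np.float64(0.9318801857413896))
top0 red lid [0.4884 0.301  0.0593] 0.001010694050534868
[[  27.9963   42.9201    5.1992]
 [  98.6172   43.7311    5.    ]
 [ 168.2497   43.008     5.0938]
 [-120.8854   44.4828    4.9922]
 [ -46.9721   44.7527    4.8828]] (np.float64(25.39967345805329), np.float64(0.988684688436445))
top0 blue handle ((466.2926025390625, -354.5290222167969), (67.09001159667969, 19.725799560546875), 29.096281051635742)
top0 red handl
[... 626 characters left out ...]
4.5898]
 [  92.3649   50.594     3.    ]
 [ 168.3282   42.7634    4.6406]
 [-117.7712   55.3408    3.6055]] (np.float64(28.150793184386096), np.float64(0.8582928000987587))
side0 red lid [0.4897 0.3025 0.0594] 0.0008302860268072411
[[ -55.7227   44.7123    6.4336]
 [  21.5689   43.9029    7.6406]
 [  93.2628   44.4463    7.4727]
 [ 159.4556   44.7307    7.6016]
 [-129.9694   48.6136    4.5742]] (np.float64(17.70942108122289), np.float64(0.9635901299998201))
side0 blue handle ((468.1606750488281, -333.9183654785156), (88.92521667480469, 61.01661682128906), 28.982404708862305)
side0 red handle ((486.99664306640625, 312.2093811035156), (70.60083770751953, 36.96625518798828), 20.373849868774414)
```

```bash
cat >> h.py <<'E'
from scipy.spatial.transform import Rotation as Ro
def st(verbose=True):
    s=ctrl.get_state(); R=Ro.from_rotvec(s['tool_rot']).as_matrix(); p=np.array(s['position'])
    yaw=np.degrees(np.arctan2(R[1,0],R[0,0]))
    if verbose: print('t',round(s['time'],2),'p',p.round(4),'xyaw',yaw.round(2),'ydir',R[:,1].round(3),'q',np.round(s['joint_positions'],2),'F',np.round(s['ft_force'],1),'w',round(s['grip_width']*87,1))
    return s,R,p,yaw
def to(x,y,z):
    s,R,p,yaw=st(); print('tool shift mm',((np.array([x,y,z])-p)@R*1e3).round(1))
E
python3 - <<'E'
from h import *
to(.47,.30,.223)
E
```

```text
t 0.1 p [0.1543 0.6309 0.2216] xyaw 76.26 ydir [-0.    -0.002 -1.   ] q [-1.32  0.32 -0.07  1.45  0.02  1.37 -0.06] F [ 0.3 -0.7 -0.4] w 87.2
tool shift mm [-246.5   -1.  -385.3]
```

Call:
drive_tool --increments "-3 0 -30 2.7 0;-3 0 -58 5.2 0;-3 0 -58 5.2 0;-3 0 -58 5.2 0;-3 0 -58 5.2 0;-3 0 -58 5.2 0;-3 0 -58 5.2 0;-3 0 -58 5.2 0;-3 0 -58 5.2 0;-3 0 -58 5.2 0;-3 0 -58 5.2 0;-3 0 -58 5.2 0;-3 0 -58 5.2 0;-3 0 -58 5.2 0;-3 0 -58 5.2 0"

```text
time: 1.98
position: [0.638, 0.009, 0.2225]
tool_rot: [-1.572, -0.006, 0.006]
ft_force: [0.8, -0.0, 0.3]
grip_width: 0.999
```

```bash
python3 -c "
from h import *
to(.4675,-.3585,.12)"
```

```text
t 1.98 p [0.638  0.009  0.2225] xyaw 0.42 ydir [ 0.    -0.001 -1.   ] q [-0.46  0.32  0.51  1.5  -0.16  1.37  0.07] F [ 0.8 -0.   0.3] w 87.0
tool shift mm [-173.2  102.8 -366.1]
```

Call:
drive_tool --increments "-21 0 -45 0 0;-22 0 -46 0 0;-22 0 -46 0 0;-22 0 -46 0 0;-22 0 -46 0 0;-22 0 -46 0 0;-21 0 -46 0 0;-21 0 -45 0 0;0 8 0 8 0;0 12 0 9 0;0 12 0 9 0;0 12 0 9 0;0 12 0 9 0;0 12 0 9 0;0 12 0 8 0;0 0 0 0 0"

```text
time: 3.98
position: [0.4681, -0.3559, 0.1417]
tool_rot: [-1.412, 0.821, -0.818]
ft_force: [-0.3, -0.6, -0.4]
grip_width: 0.998
```

```bash
python3 - <<'E'
from meas import *
d=snap('top','top1'); e=snap('side','side1')
to(.4675,-.3585,.12)
print(lid(d,(.4675,-.3585)))
o=np.hstack([cv2.resize(d['img'][200:340,390:530],(400,400)),cv2.resize(e['img'][50:190,300:440],(400,400))]); cv2.imwrite('pics/z1.png',o[...,::-1])
E
```

```text
t 4.08 p [ 0.4692 -0.3561  0.1429] xyaw -60.19 ydir [-0. -0. -1.] q [-0.13  0.33  0.88  1.74 -0.27  1.2  -0.23] F [-1.4  0.2  0.1] w 87.3
tool shift mm [ 1.2 22.9 -2.6]
(array([ 0.4620587 , -0.3643549 ,  0.07728294]), np.float64(0.004443861736215021), array([[-176.59219144,   67.41394658,    2.9296875 ]]))
```

View pics/z1.png

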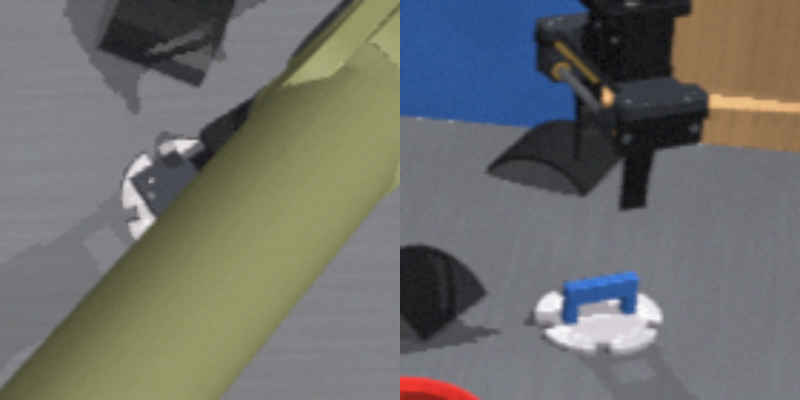

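Call:
drive_tool --increments "1 25 -3 0.7 0;0 30 0 0 0;0 30 0 0 0;0 20 0 0 0;0 14 0 0 0;0 5 0 0 0;0 0 0 0 0;0 0 0 0 255;0 0 0 0 255;0 0 0 0 255;0 0 0 0 255;0 0 0 0 255;0 0 0 0 255;0 0 0 0 255" --squeeze 40

```text
time: 5.82
position: [0.4677, -0.3576, 0.0185]
tool_rot: [-1.407, 0.828, -0.828]
ft_force: [-0.7, -0.7, 1.0]
grip_width: 0.289
```

```bash
python3 - <<'E'
from meas import *
e=snap('side','side2'); st()
o=cv2.resize(e['img'][50:190,300:440],(500,500)); cv2.imwrite('pics/z2.png',o[...,::-1])
E
```

```text
t 5.88 p [ 0.4677 -0.3576  0.0185] xyaw -60.94 ydir [-0.  0. -1.] q [-0.05  0.48  0.8   1.84 -0.41  0.99 -0.14] F [ 0.5 -0.7  0.6] w 20.9
```

View pics/z2.png

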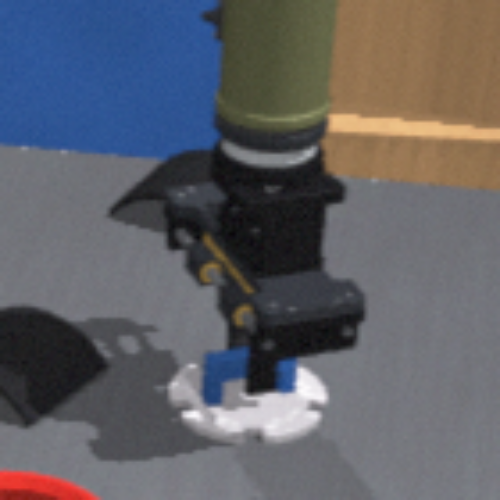

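Still closing (opening 21 mm); give it more time before lifting a little.

Call:
drive_tool --increments "0 0 0 0 255;0 0 0 0 255;0 0 0 0 255;0 0 0 0 255;0 -5 0 0 255;0 -20 0 0 255;0 -30 0 0 255;0 -30 0 0 255;0 -30 0 0 255;0 0 0 0 255"

```text
time: 7.12
position: [0.4691, -0.359, 0.1367]
tool_rot: [-1.407, 0.823, -0.833]
ft_force: [-0.6, -0.9, -4.5]
grip_width: 0.156
```

```bash
python3 - <<'E'
from meas import *
e=snap('side','side3'); st(); to(.582,.109,.12)
o=cv2.resize(e['img'][50:190,300:440],(500,500)); cv2.imwrite('pics/z3.png',o[...,::-1])
E
```

```text
t 7.17 p [ 0.4682 -0.3579  0.1347] xyaw -60.94 ydir [ 0.003 -0.001 -1.   ] q [-0.13  0.34  0.89  1.75 -0.28  1.19 -0.23] F [-0.3 -0.3 -5.1] w 13.4
t 7.17 p [ 0.4682 -0.3579  0.1347] xyaw -60.94 ydir [ 0.003 -0.001 -1.   ] q [-0.13  0.34  0.89  1.75 -0.28  1.19 -0.23] F [-0.3 -0.3 -5.1] w 13.4
tool shift mm [-352.9   14.7  326.3]
```

View pics/z3.png

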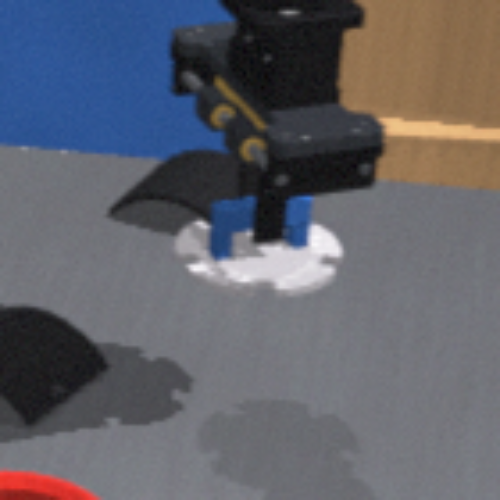

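```bash
python3 - <<'E'
from meas import *
d=load('side3'); s,R,p,y=st()
img=d['img']; m=colmask(img,'blue'); m[:95]=0; m[:,:340]=0; m[140:]=0; m[:,400:]=0
ys,xs=np.nonzero(m); print(xs.min(),xs.max(),ys.min(),ys.max())
for r in range(ys.min(),ys.max()+1): print(r,xs[ys==r].min(),xs[ys==r].max(),end='; ')
u=proj(d,p+[0,0,.0155]); print('tcp proj',u)
zt=R[:,2]
for k in(-.035,0,.035): print(k,proj(d,p+zt*k+[0,0,.0255]),proj(d,p+zt*k+[0,0,.0055]))
E
```

```text
t 7.17 p [ 0.4682 -0.3579  0.1347] xyaw -60.94 ydir [ 0.003 -0.001 -1.   ] q [-0.13  0.34  0.89  1.75 -0.28  1.19 -0.23] F [-0.3 -0.3 -5.1] w 13.4
359 386 104 121
104 384 386; 105 367 386; 106 361 386; 107 359 386; 108 359 386; 109 359 385; 110 359 385; 111 359 385; 112 359 385; 113 360 385; 114 360 385; 115 359 385; 116 359 384; 117 359 385; 118 359 384; 119 359 363; 120 359 363; 121 360 363; tcp proj [[374.06220844 109.70939768]]
-0.035 [[387.49588051 104.06727767]] [[386.75431859 111.48302098]]
0 [[374.3710875  105.96688375]] [[373.75643552 113.41427628]]
0.035 [[361.06355895 107.89293791]] [[360.57941625 115.37214806]]
```

Call:
drive_tool --increments "-20 0 18 0 255;-38 0 35 0 255;-42 0 39 0 255;-42 0 39 0 255;-42 0 39 0 255;-42 0 39 0 255;-42 0 39 0 255;-42 0 39 0 255;-30 0 27 0 255;-15 0 12 0 255;0 0 0 -8 255;0 0 0 -9.2 255;0 0 0 -9 255;0 0 0 0 255"

```text
time: 8.93
position: [0.5795, 0.1093, 0.1326]
tool_rot: [-1.519, 0.479, -0.477]
ft_force: [-0.3, 0.3, -4.6]
grip_width: 0.156
```

```bash
python3 - <<'E'
from meas import *
to(.581,.1075,.08)
e=snap('side','side4')
d=snap('top','top4')
o=np.hstack([cv2.resize(d['img'][160:300,200:340],(400,400)),cv2.resize(e['img'][140:340,190:390],(400,400))]); cv2.imwrite('pics/z4.png',o[...,::-1])
E
```

```text
t 8.93 p [0.5795 0.1093 0.1326] xyaw -34.95 ydir [-0.002 -0.001 -1.   ] q [-0.74  0.28  0.6   1.74 -0.17  1.17 -0.7 ] F [-0.3  0.3 -4.6] w 13.5
tool shift mm [ 2.3 52.6 -0.5]
```

View pics/z4.png

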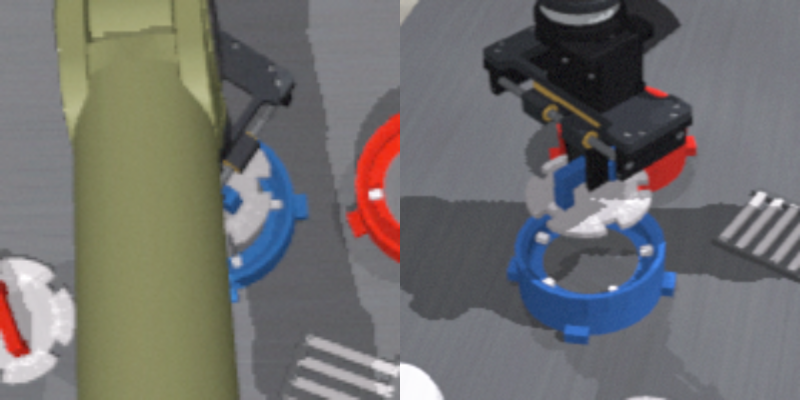

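The lid hangs above the blue collar, with its notches over the keys as far as the top and side views show. Lowering to just above the keys.

Call:
drive_tool --increments "1 10 0 0 255;1 20 0 -0.2 255;0 18 0 0 255;0 12 0 0 255;0 6 0 0 255;0 4 0 0 255;0 0 0 0 255"

```text
time: 9.9
position: [0.582, 0.11, 0.0637]
tool_rot: [-1.518, 0.472, -0.472]
ft_force: [0.2, -0.2, -4.5]
grip_width: 0.157
```

```bash
python3 - <<'E'
from meas import *
to(.581,.1075,.048)
e=snap('side','side5')
d=snap('top','top5')
o=np.hstack([cv2.resize(d['img'][160:300,200:340],(400,400)),cv2.resize(e['img'][210:330,230:350],(400,400))]); cv2.imwrite('pics/z5.png',o[...,::-1])
E
```

```text
t 9.9 p [0.582  0.11   0.0637] xyaw -34.54 ydir [ 0.  0. -1.] q [-0.71  0.36  0.57  1.8  -0.23  1.05 -0.66] F [ 0.2 -0.2 -4.5] w 13.7
tool shift mm [ 0.5 15.7 -2.6]
```

View pics/z5.png

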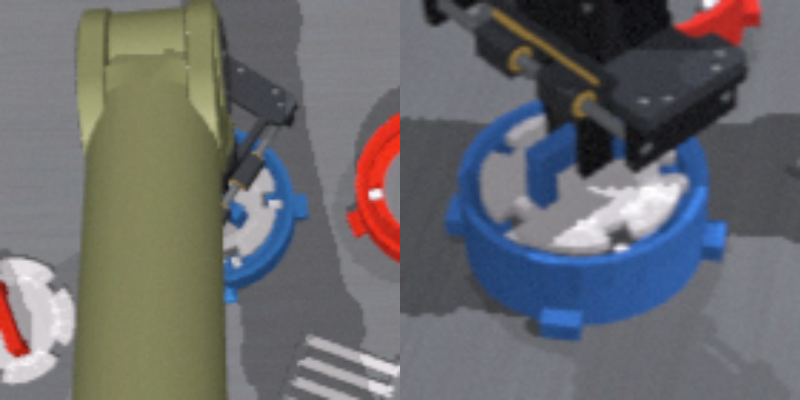

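Call:
drive_tool --increments "0 2 -1.5 0 255;0 2 -1 0 255;0 2 0 0 255;0 2 0 0 255;0 2 0 0 255;0 0 0 0 255"

```text
time: 10.75
position: [0.5803, 0.1078, 0.0533]
tool_rot: [-1.519, 0.472, -0.472]
ft_force: [-0.2, 0.1, -4.1]
grip_width: 0.156
```

```bash
python3 - <<'E'
from meas import *
to(.581,.1075,.048)
print(ctrl.get_state()['torque'])
E
```

```text
t 10.75 p [0.5803 0.1078 0.0533] xyaw -34.53 ydir [-0. -0. -1.] q [-0.71  0.37  0.57  1.81 -0.23  1.03 -0.65] F [-0.2  0.1 -4.1] w 13.6
tool shift mm [0.8 5.3 0.1]
[-0.08729876  0.1198666   0.01389552]
```

Call:
drive_tool --increments "0 2 0 0 255;0 2 0 0 255;0 1 0 0 255;0 1 0 0 255;0 0 0 0 255;0 0 0 0 255"

```text
time: 11.5
position: [0.5803, 0.1079, 0.0485]
tool_rot: [-1.518, 0.473, -0.472]
ft_force: [-4.4, -0.5, 5.7]
grip_width: 0.153
```

```bash
python3 - <<'E'
from meas import *
st()
E
```

```text
t 11.5 p [0.5803 0.1079 0.0485] xyaw -34.54 ydir [-0.     0.001 -1.   ] q [-0.7   0.38  0.57  1.81 -0.24  1.02 -0.64] F [-4.4 -0.5  5.7] w 13.3
```

Call:
drive_tool --increments "0 -1 0 0 150;0 0 0 0 130;0 0 0 0 130;0 0 0 0 130;0 0 0 0 130;0 -10 0 0 130;0 -25 0 0 130;0 -30 0 0 130;0 -30 0 0 130;0 0 0 0 0"

```text
time: 12.75
position: [0.5826, 0.1081, 0.1469]
tool_rot: [-1.515, 0.468, -0.476]
ft_force: [0.4, 1.2, -0.5]
grip_width: 0.539
```

```bash
python3 - <<'E'
from meas import *
st(); to(.489,.3015,.14)
e=snap('side','side6')
o=cv2.resize(e['img'][200:340,220:360],(600,600)); cv2.imwrite('pics/z6.png',o[...,::-1])
E
```

```text
t 12.75 p [0.5826 0.1081 0.1469] xyaw -34.55 ydir [ 0.006  0.002 -1.   ] q [-0.74  0.27  0.6   1.72 -0.16  1.19 -0.7 ] F [ 0.4  1.2 -0.5] w 46.9
t 12.75 p [0.5826 0.1081 0.1469] xyaw -34.55 ydir [ 0.006  0.002 -1.   ] q [-0.74  0.27  0.6   1.72 -0.16  1.19 -0.7 ] F [ 0.4  1.2 -0.5] w 46.9
tool shift mm [-186.7    6.8  106.2]
```

View pics/z6.png

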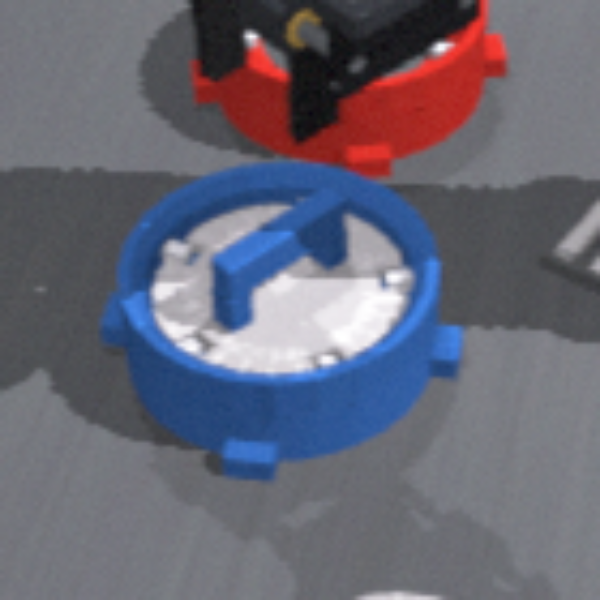

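The blue lid lies low in its collar, with the keys showing in its notches. Now the red lid.

Call:
drive_tool --increments "-18 0 10 0 0;-40 0 23 0 0;-45 0 25 0 0;-45 0 25 0 0;-28 0 16 0 0;-11 0 7 0 0;0 0 0 9 0;0 0 0 9 0;0 0 0 9 0;0 0 0 8.2 0;0 0 0 0 0"

```text
time: 14.18
position: [0.487, 0.2996, 0.143]
tool_rot: [-1.357, 0.945, -0.946]
ft_force: [-0.4, 0.3, -0.7]
grip_width: 0.999
```

```bash
python3 - <<'E'
from meas import *
to(.489,.3015,.018)
e=snap('side','side7')
o=cv2.resize(e['img'][220:420,200:440],(720,600)); cv2.imwrite('pics/z7.png',o[...,::-1])
E
```

```text
t 14.18 p [0.487  0.2996 0.143 ] xyaw -69.77 ydir [-0.    -0.001 -1.   ] q [-1.08  0.23  0.55  1.77 -0.13  1.18 -1.71] F [-0.4  0.3 -0.7] w 86.9
tool shift mm [ -1.3 125.    2.6]
```

View pics/z7.png

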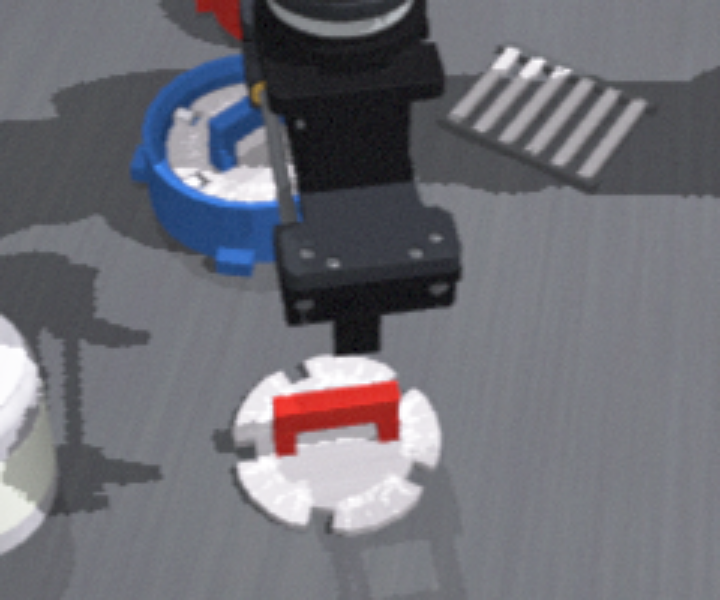

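Call:
drive_tool --increments "-1 25 2 0 0;0 30 1 0 0;0 30 0 0 0;0 20 0 0 0;0 14 0 0 0;0 6 0 0 0;0 0 0 0 0;0 0 0 0 255;0 0 0 0 255;0 0 0 0 255;0 0 0 0 255;0 0 0 0 255;0 0 0 0 255;0 0 0 0 255;0 0 0 0 255;0 0 0 0 255;0 0 0 0 255;0 0 0 0 255;0 0 0 0 255" --squeeze 40

```text
time: 16.6
position: [0.4892, 0.3026, 0.0186]
tool_rot: [-1.356, 0.945, -0.946]
ft_force: [0.6, -2.4, 0.2]
grip_width: 0.157
```

```bash
python3 -c "
from meas import *
st()"
```

```text
t 16.6 p [0.4892 0.3026 0.0186] xyaw -69.76 ydir [ 0.    -0.001 -1.   ] q [-1.04  0.38  0.52  1.87 -0.23  0.95 -1.64] F [ 0.6 -2.4  0.2] w 13.6
```

Call:
drive_tool --increments "0 -5 0 0 255;0 -20 0 0 255;0 -30 0 0 255;0 -30 0 0 255;0 -30 0 0 255;0 -5 0 0 255;0 0 0 0 255;0 0 0 0 255"

```text
time: 17.6
position: [0.488, 0.3027, 0.1371]
tool_rot: [-1.359, 0.946, -0.944]
ft_force: [0.1, 0.4, -4.5]
grip_width: 0.155
```

```bash
python3 - <<'E'
from meas import *
d=snap('side','side8'); s,R,p,y=st()
to(.5946,-.0916,.137)
m=colmask(d['img'],'red')
n,l,stt,ce=cv2.connectedComponentsWithStats(m)
for i in range(1,n):
    if stt[i,4]>40: print(stt[i],ce[i])
zt=R[:,2]
for k in(-.035,0,.035): print(k,proj(d,p+zt*k+[0,0,.0255]),proj(d,p+zt*k+[0,0,.0055]))
o=cv2.resize(d['img'][220:420,200:440],(720,600)); cv2.imwrite('pics/z8.png',o[...,::-1])
E
```

```text
t 17.65 p [0.488  0.3027 0.1371] xyaw -69.73 ydir [-0.002 -0.002 -1.   ] q [-1.08  0.24  0.55  1.77 -0.14  1.17 -1.71] F [-0.8 -1.  -5.5] w 13.5
t 17.65 p [0.488  0.3027 0.1371] xyaw -69.73 ydir [-0.002 -0.002 -1.   ] q [-1.08  0.24  0.55  1.77 -0.14  1.17 -1.71] F [-0.8 -1.  -5.5] w 13.5
tool shift mm [406.8   0.5 -36.6]
[265 186  19  46 490] [274.80408163 208.45510204]
[290 305   4  22  61] [291.2295082  315.81967213]
-0.035 [[336.05803281 300.42248768]] [[335.68462621 309.36315258]]
0 [[312.88630277 303.23481212]] [[312.89227873 312.18259233]]
0.035 [[289.43125506 306.08152248]] [[289.82586939 315.03593385]]
```

View pics/z8.png

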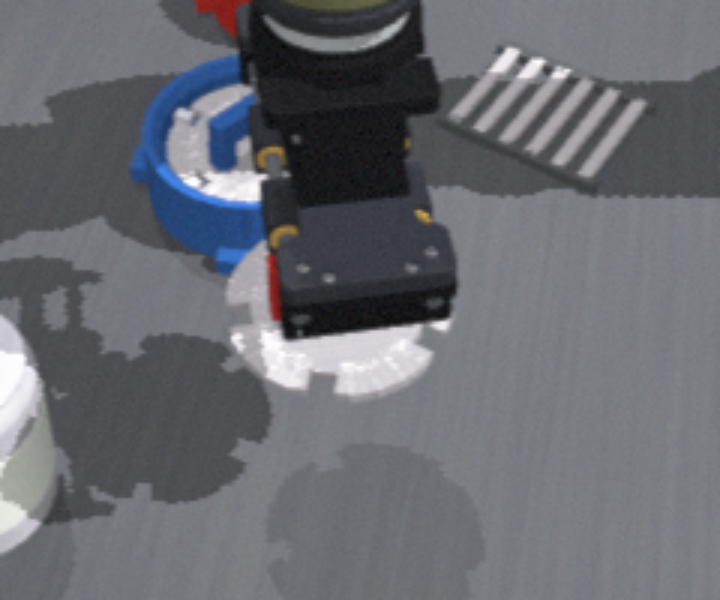

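Call:
drive_tool --increments "15 0 -1.5 0 255;35 0 -3 0 255;43 0 -4 0 255;43 0 -4 0 255;43 0 -4 0 255;43 0 -4 0 255;43 0 -4 0 255;43 0 -4 0 255;43 0 -4 0 255;36 0 -3 0 255;20 0 -2 0 255;0 0 0 -3 255;0 0 0 0 255"

```text
time: 19.27
position: [0.594, -0.093, 0.1381]
tool_rot: [-1.374, 0.908, -0.906]
ft_force: [0.1, -0.1, -4.2]
grip_width: 0.158
```

```bash
python3 - <<'E'
from meas import *
to(.5946,-.0916,.0635)
e=snap('side','side9')
o=cv2.resize(e['img'][120:270,220:400],(720,600)); cv2.imwrite('pics/z9.png',o[...,::-1])
E
```

```text
t 19.27 p [ 0.594  -0.093   0.1381] xyaw -66.86 ydir [-0.001 -0.    -1.   ] q [-0.52  0.34  0.76  1.71 -0.25  1.2  -0.86] F [ 0.1 -0.1 -4.2] w 13.7
tool shift mm [-1.1 74.6  1.2]
```

View pics/z9.png

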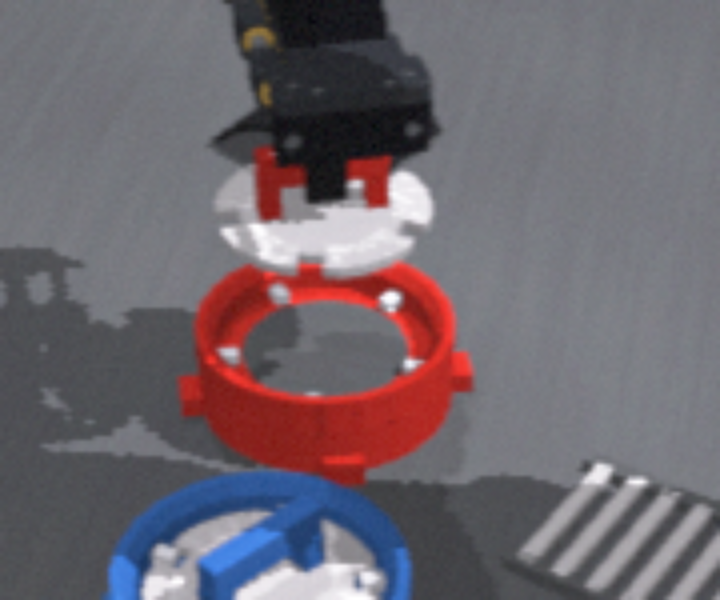

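Call:
drive_tool --increments "-1 10 1 -0.1 255;0 20 0 0 255;0 20 0 0 255;0 13 0 0 255;0 7 0 0 255;0 4 0 0 255;0 0 0 0 255"

```text
time: 20.2
position: [0.5955, -0.0904, 0.0647]
tool_rot: [-1.375, 0.904, -0.904]
ft_force: [0.6, -0.6, -5.5]
grip_width: 0.157
```

```bash
python3 - <<'E'
from meas import *
to(.5946,-.0916,.0485)
e=snap('side','side10')
o=cv2.resize(e['img'][160:250,250:350],(667,600)); cv2.imwrite('pics/z10.png',o[...,::-1])
E
```

```text
t 20.2 p [ 0.5955 -0.0904  0.0647] xyaw -66.64 ydir [ 0.  0. -1.] q [-0.49  0.42  0.73  1.77 -0.31  1.07 -0.81] F [ 0.6 -0.6 -5.5] w 13.7
tool shift mm [ 0.8 16.2 -1.3]
```

View pics/z10.png

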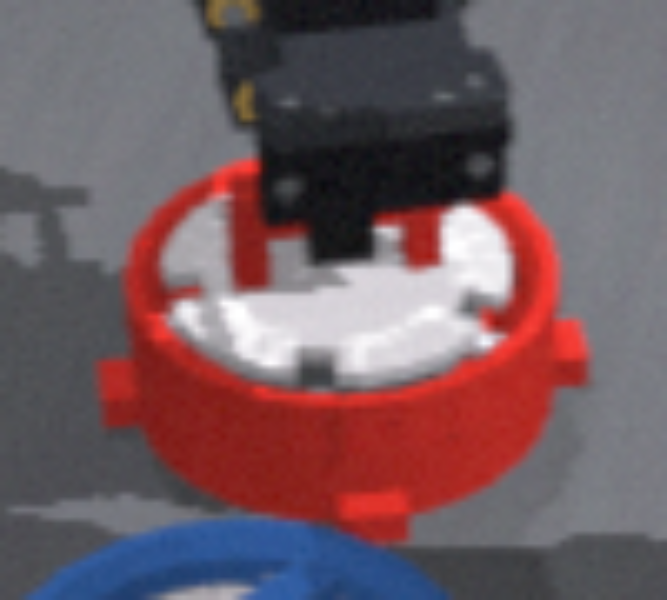

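Call:
drive_tool --increments "0.8 2 -1.5 0 255;0 2 0 0 255;0 2 0 0 255;0 2 0 0 255;0 2 0 0 255;0 2 0 0 255;0 0 0 0 255"

```text
time: 21.12
position: [0.5941, -0.0916, 0.0523]
tool_rot: [-1.375, 0.904, -0.904]
ft_force: [-0.4, 0.1, -4.3]
grip_width: 0.157
```

```bash
python3 - <<'E'
from meas import *
to(.5946,-.0916,.0485); print(ctrl.get_state()['torque'])
E
```

```text
t 21.12 p [ 0.5941 -0.0916  0.0523] xyaw -66.64 ydir [-0.  0. -1.] q [-0.48  0.43  0.72  1.79 -0.32  1.05 -0.8 ] F [-0.4  0.1 -4.3] w 13.7
tool shift mm [0.2 3.8 0.5]
[-0.11809518  0.12596022  0.00732604]
```

Below the key tops with no contact force, so it goes home and is released.

Call:
drive_tool --increments "0 2 0 0 255;0 1 0 0 255;0 1 0 0 255;0 1 0 0 255;0 0 0 0 255;0 0 0 0 255"

```text
time: 21.88
position: [0.5942, -0.0916, 0.0485]
tool_rot: [-1.374, 0.904, -0.903]
ft_force: [-4.1, 0.3, 5.5]
grip_width: 0.157
```

```bash
python3 -c "
from meas import *
st()"
```

```text
t 21.88 p [ 0.5942 -0.0916  0.0485] xyaw -66.64 ydir [-0.     0.001 -1.   ] q [-0.48  0.44  0.72  1.79 -0.33  1.04 -0.8 ] F [-4.1  0.3  5.5] w 13.7
```

Contact with the floor at TCP z = 0.0485, the same height as for blue. Releasing, rising and backing away so the cameras can see.

Call:
drive_tool --increments "0 -1 0 0 150;0 0 0 0 130;0 0 0 0 130;0 0 0 0 130;0 0 0 0 130;0 -10 0 0 130;0 -25 0 0 130;0 -35 0 0 130;0 -40 0 0 130;30 -20 0 0 130;50 0 0 0 130;50 0 0 0 130;50 0 0 0 130;30 0 0 0 130;0 0 0 0 130"

```text
time: 23.75
position: [0.6767, -0.2881, 0.1786]
tool_rot: [-1.376, 0.907, -0.908]
ft_force: [-0.7, -0.2, -0.0]
grip_width: 0.488
```

```bash
python3 - <<'E'
from meas import *
np.set_printoptions(precision=4,suppress=True)
st()
e=snap('side','side11'); d=snap('top','top11')
o=np.hstack([cv2.resize(d['img'][180:340,230:400],(425,400)),cv2.resize(e['img'][170:330,220:370],(375,400))]); cv2.imwrite('pics/z11.png',o[...,::-1])
for nm in('blue','red'):
  for v,im in(('top',d),('side',e)):
    k=[c for c in comps(im,nm) if 100<c[0][4]<4000]
    print(nm,v,[(c[0],c[1].round(1)) for c in k])
E
```

```text
t 23.75 p [ 0.6767 -0.2881  0.1786] xyaw -66.88 ydir [-0.001 -0.003 -1.   ] q [-0.12  0.62  0.76  1.28 -0.42  1.4  -0.55] F [-0.7 -0.2 -0. ] w 42.4
blue top [(array([ 245,  204,   63,   62, 1004], dtype=int32), array([275.3, 233.9])), (array([263, 222,  25,  19, 152], dtype=int32), array([274.7, 230.6]))]
blue side [(array([ 475,    0,   55,   82, 2049], dtype=int32), array([496.5,  27.8])), (array([606,   0,  34,  32, 911], dtype=int32), array([624.7,  14.1])), (array([501,  73,  38,  39, 716], dtype=int32), array([516.6,  97.2])), (array([ 244,  238,   84,   74, 2866], dtype=int32), array([284.8, 274.4]))]
red top [(array([321, 197,  55,  55, 639], dtype=int32), array([341.8, 219.4])), (array([345, 209,  16,  28, 156], dtype=int32), array([352.2, 222.3])), (array([   0,  284,   34,   86, 1735], dtype=int32), array([ 18.7, 329.7]))]
red side [(array([ 265,  182,   73,   59, 2273], dtype=int32), array([300.6, 210.9]))]
```

View pics/z11.png

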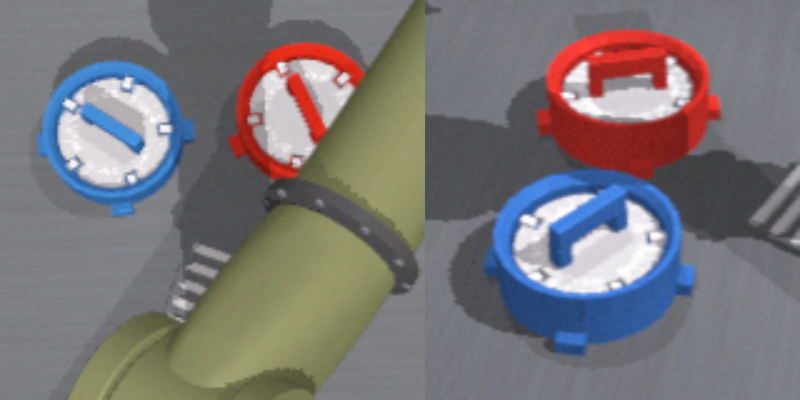

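View pics/top11.png

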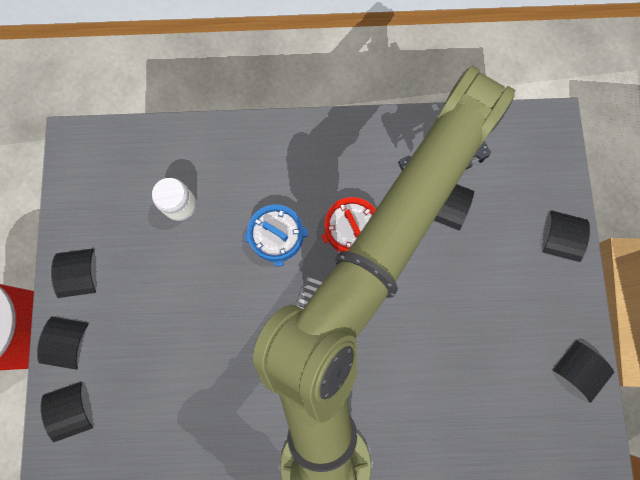

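Both lids sit low in their collars, with the keys showing in the notches (blue at (275,234), red at (352,226) in the top view). The can and shield have not moved, and the visible part of the grate is where it was. Handing in.

```bash
python3 -c "
from bench import workorder
print(workorder.close_job())"
```

```text
the job is handed in; nothing more can be done
None
```

Both lids are home on the pocket floors, blue first and then red, and the job was handed in at about 24 s of the 64 s allowed. Each lid was gripped by its handle, turned to the key angle measured in the images, and lowered under grip until it touched the floor. Neither needed a turn to find the keys.

- **Seating:** Both lids went past the key-top height with no contact force. Both stopped with the tool at z = 0.0485 m, which puts the underside at 30 mm, the pocket floor height. The force there was about 10 N more than the lid's hanging weight.
- **After release:** In the last pictures the keys stand in the notches and both lids sit below the rims. The arm partly covered the red collar in the top view, but the side view showed it clearly.
- **Bystanders:** The can and shield are unmoved by eye, and so is the part of the grate I could see. The arm hid some of the grate in the last top view, and I did not re-measure any of the three.
- **Robot:** It stood clear, touching nothing, with the gripper partly open.
- **Disagreements:** The two cameras differed by about 2 mm on positions, as their calibration allows. The notch angles of the lids were noisy, so I took the lid angles from the handles. No check failed.

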